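# Move a freshly lacquered lamp plate to the drying rack with a spatula

### The job

The brass lamp plate in the drip tray has just been lacquered, so the gripper and arm must not touch it: take the spatula by its red handle, slide the blade right under the plate, until its edge is nearly at the far rim, and lift it. The loose stop bar behind the plate gives way until it meets the blue blocks, and only then holds the plate back; do not ram it. Carry it level and set it down gently on the drying rack, centred and level across the two rails, then draw the blade out. Finally lay the spatula flat on the bare bench, as it lay before, and leave the lamp, the tin and the yellow carton where they stand.

Things in the scene. Friction and masses are not known exactly. Their poses are not given: they have to be found in the camera images.
- plate: Loose flat round brass lamp plate, about 0.13 to 0.25 kg, lying face up in the tray. 128 mm in diameter. 8 mm thick. Its underside is flat over a diameter of 118 mm; from there a bevel runs out and up to the rim, whose lower edge is only 3 mm above the tray's floor. A collar 34 mm in diameter stands 8 mm above its top. Origin: centre of its underside; z up.
- tray: Fixed grey drip tray, 320 mm (x -130 to +190) by 190 mm (y), floor top 6 mm above the bench. Aluminium lips stand 8 mm above the floor along the near edge (x -130 to -124) and both sides (5 mm thick), so the blade has to come in over the near lip, nose down. The far (+x) edge is open. Origin: on its underside, at x = 0; x points away from the robot.
- bar: Loose hollow aluminium stop bar, 0.08 kg, standing across the tray behind (+x of) the plate: 12 mm (x) by 150 mm (y) by 20 mm tall. When pushed it slides back until it meets two fixed blue clamp blocks, 10 to 50 mm behind it; where they are is not given and must be felt or seen. Only then does it hold firm. Origin: centre of its underside.
- spatula: Loose cranked spatula, 0.2 kg, flat on the bench. Steel blade x -30 to +155 mm, 60 wide, 2 thick. A shank (18 by 12 mm, at x 8) carries a red handle over the blade's rear: x -80 to +25 mm, 20 wide (y), z 29 to 65 mm, parallel to the blade. Origin: blade's underside, below the grip point; x points to the leading edge, z up.
- spatula_grip (a point): Where to grip the handle from above, 48 mm over the spatula's origin; the fingers close along the spatula's y.
- spatula_tip (a point): Middle of the lower edge of the blade's leading end, 155 mm ahead of the spatula's origin.
- rack: Fixed drying rack: wooden base 130 mm by 130 mm by 10 mm with two aluminium rails along its x, each 130 mm long, 10 mm thick, top 45 mm above the bench; the gap between them is 88 mm wide, open at both ends and above, so the blade fits between them. Origin: centre of its underside. The plate belongs with its centre over this origin.
- lamp: Bystander: brass lamp body, 90 mm in diameter, 135 mm tall, origin under its centre.
- tin: Bystander: tin with a blue label, 68 mm in diameter, 110 mm tall, origin under its centre.
- carton: Bystander: yellow carton, 90 by 55 by 50 mm tall, origin under its centre.
Mind the look-alikes: they are no part of the job. Leave any black look-alike of the spatula alone.

How it is judged:
By the outcome, as a careful person would: the job done as asked, in the order asked, and still so for the second after the job is handed in, with the robot touching nothing.
It also fails if it takes over 67 s, if anything falls off the work surface, if the arm or the gripper's body presses on something with over 40 N, if the wrist force passes 120 N, or if a joint passes its speed limit or range.

### The arm

A 6-joint arm with a two-finger parallel gripper is mounted at the origin on the work surface. World frame = base frame: x ahead of the robot, y to its left, z up, the work surface at z = 0. Lengths are in m, angles in rad, forces in N, time in s.
With the tool pointing down it reaches from about 0.325 to 0.75 m from the base axis. Payload 7.6 kg.
Tool frame: the origin (TCP) lies at the very end of the fingers, on their centre line; the grasp point (between the pads) lies 19 mm behind it (ctrl.grip_depth is the distance from the TCP to the grasp point, in m); z points along the fingers, y is the line along which they close (so a half turn about z gives the same grasp; the last joint's range is limited). The gripper opens to 85 mm and grips with 20 to 120 N. Pads are 22 mm wide; open, the fingers measure 114 mm over their backs; the gripper's body (76 mm by 85 mm) begins 54 mm behind the grasp point. The pads swing forward as they close: fully open they stand 13 mm farther back than shut.
Start: joints at [-1.306, 0.052, 1.401, -0, 1.689, -0.07], TCP at [0.173, -0.496, 0.231] pointing down, gripper open.
Joint ranges: [-2.9, 2.9], [-0.91, 2.17], [0.12, 2.37], [-1.06, 4.2], [0.26, 2.73], [-2.93, 2.93]. Speed limits (rad/s): [2.57, 2.57, 3.01, 3.14, 3.14, 3.14].

### API

Orientations are given as a 3x3 rotation matrix whose columns are the frame's x, y, z axes.
In Python, from rig import ctrl, cams gives the robot as it stands. Calls block until the motion is done:
- ctrl.goto(position, orientation): joint-space move of the TCP to a pose.
- ctrl.line_to(position, velocity=0.15, frame=None, contact_N=None): straight line of the TCP; frame=None keeps the orientation; velocity is the mean speed in m/s. With contact_N (N) it stops when the force on the tool has changed by that much, and returns True; else False.
- ctrl.set_joints(angles): joint-space move.
- ctrl.release() and ctrl.close_gripper(squeeze=None): open the fingers fully, or close them until they stop; squeeze is the grip in N (None keeps the last).
- ctrl.sleep(seconds).
- ctrl.ik(position, orientation): joint angles nearest the present ones, or None.
- cams.snapshot(name): name is "side" or "top"; returns a dict with "frame" (480x640x3 uint8, red, green, blue), "range_z" (480x640 float32, m along the optical axis (not along the pixel's ray), 0 where there is no reading), "vfov" (degrees; the focal length in pixels is half the picture's height over the tangent of half this angle, whatever the lens; pixels are square), "cx", "cy" (the principal point, pixels), "dist" ([k1, k2, p1, p2, k3] as OpenCV has them; the pictures are not rectified), "origin" and "orientation" of the camera in the world. Camera axes: x right, y down, z forward; pixel columns grow to the right and rows downward; lengths in m; the calibration is good to about 2 mm. A picture is of the moment at which its call begins.
A pose or a line that the arm cannot do raises ctrl.IKError and nothing moves.
- ctrl.finish_job(): hands the job in; it is judged then, once.
Readings, each from a call of its own:
- ctrl.read_time(): time.
- ctrl.read_joints(): joint angles.
- ctrl.read_joint_vel(): joint speeds.
- ctrl.read_joint_efforts(): joint torques, N m.
- ctrl.read_tool_pos(): TCP position.
- ctrl.read_orientation(): TCP orientation.
- ctrl.read_ft_force(): force on the tool from outside, world axes, zero at the start.
- ctrl.read_ft_torque(): the same for the moment, N m.
- ctrl.read_grip_width(): finger opening in m.
- ctrl.read_finger_force(): force on a finger pad.
Only numpy, scipy, OpenCV 4.12 (cv2) and the standard library are available. Lean on these libraries where they do the work, as an engineer would, in place of code of your own. Each camera call takes 0.05 s, during which the arm holds its last target. There are 200 camera calls.

## Working session

There is one attempt and no reset: what is moved stays moved. The work goes in short steps, each a Python script; the robot and the scene stay as the last script left them, time stands still between calls to the robot, and variables do not carry over. Pictures are saved under pics/ and viewed, at most 10 in all, crops included, and the job is handed in when it is done.

```bash
ls; mkdir -p pics
cat > h.py <<'E'
import numpy as np, cv2
from rig import ctrl, cams
def K(s):
    f=240/np.tan(np.radians(s["vfov"])/2); return np.array([[f,0,s["cx"]],[0,f,s["cy"]],[0,0,1.]])
def rays(s,px):
    u=cv2.undistortPoints(np.array(px,float).reshape(-1,1,2),K(s),np.array(s["dist"],float)).reshape(-1,2)
    return np.c_[u,np.ones(len(u))]@np.array(s["orientation"]).T
def onplane(s,px,z):
    d=rays(s,px); o=np.array(s["origin"]); return o+d*((z-o[2])/d[:,2])[:,None]
def cloud(s):
    v,u=np.mgrid[0:480,0:640]; r=s["range_z"].reshape(-1,1)
    d=rays(s,np.c_[u.ravel(),v.ravel()]); return (np.array(s["origin"])+d*r).reshape(480,640,3)
def save(s,n,crop=None,k=1):
    im=s["frame"][:,:,::-1]
    if crop: a,b,c,d=crop; im=im[b:d,a:c]
    cv2.imwrite("pics/"+n,cv2.resize(im,None,fx=k,fy=k,interpolation=cv2.INTER_CUBIC))
E
python3 - <<'E'
from h import *
import pickle
for n in("top","side"):
    s=cams.snapshot(n); save(s,n+"0.png"); pickle.dump(s,open(n+"0.pkl","wb")); print(n,s["origin"],np.round(s["orientation"],3).tolist(),s["vfov"],s["dist"])
print(ctrl.read_time())
E
```

```text
pics
top [0.45070836 0.02181554 1.29632264] [[-0.005, -0.999, 0.047], [-1.0, 0.004, -0.022], [0.021, -0.048, -0.999]] 51.45075806859355 [-0.03423429  0.          0.          0.          0.        ]
side [0.43304995 0.81520473 0.68039573] [[-0.995, -0.057, 0.086], [-0.103, 0.584, -0.805], [-0.004, -0.81, -0.586]] 57.35543081333829 [-0.0459534  0.         0.         0.         0.       ]
0.1
```

View pics/top0.png

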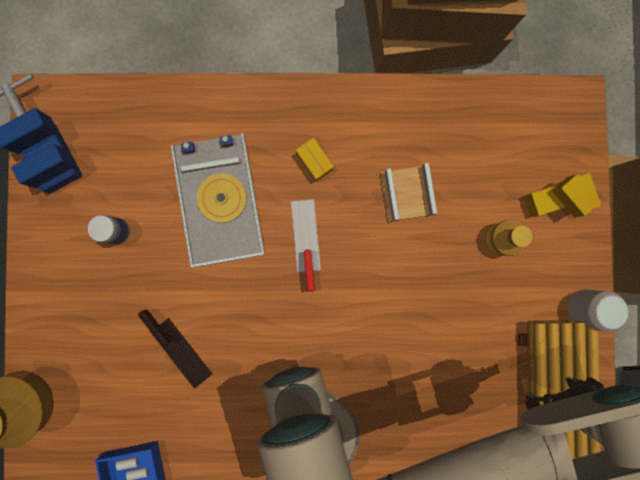

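View pics/side0.png

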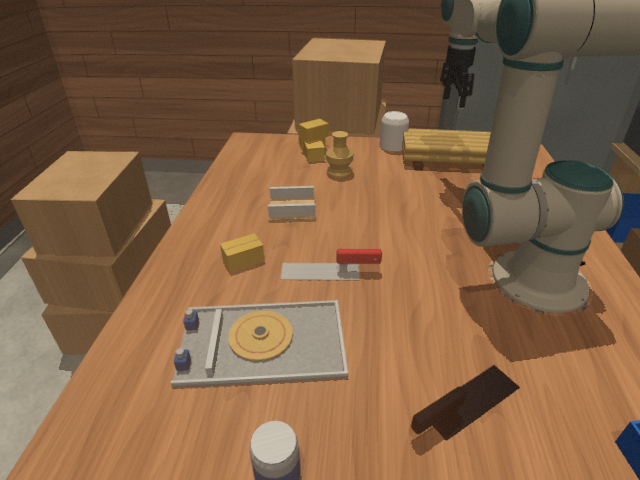

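Top view shows these candidates:
- **Spatula:** red-handled spatula at (308,245). The black look-alike at (175,348) is to be left alone.
- **Plate:** brass disc in the tray at (221,197). The round brass object at (15,410) and the lamp at (510,238) are not it.
- **Rack:** two rails on wood at (410,193). The wooden slats at (565,370) are not it.

The stop bar is at (210,164) and the blue blocks are at (188,147) and (226,141). I choose the red-handled spatula, the tray plate and the two-rail rack.

Run:
```python
from h import *
import pickle
s=pickle.load(open("top0.pkl","rb")); t=pickle.load(open("side0.pkl","rb"))
C=cloud(s); hsv=cv2.cvtColor(s["frame"],cv2.COLOR_RGB2HSV); H,S,V=[hsv[...,i].astype(int) for i in range(3)]
v,u=np.mgrid[0:480,0:640]
def win(a,b,c,d): return (u>=a)&(u<c)&(v>=b)&(v<d)
def rect(m,z,name,S=s):
    cs=max(cv2.findContours(m.astype(np.uint8),cv2.RETR_EXTERNAL,cv2.CHAIN_APPROX_NONE)[0],key=cv2.contourArea)
    # pixel centres -> world -> rect
    P=onplane(S,cs.reshape(-1,2),z)[:,:2]; r=cv2.minAreaRect((P*1000).astype(np.float32))
    print(name,len(cs),"c",np.round(r[0],1),"size",np.round(r[1],1),"box",np.round(cv2.boxPoints(r),0).tolist()); return r
red=((H<8)|(H>172))&(S>150)&(V>80)&win(285,235,330,300); rect(red,.065,"handle")
blade=(S<90)&(V>110)&win(285,190,325,275); rect(blade,.002,"blade")
pl=(H>15)&(H<32)&(S>110)&win(185,165,255,230); rect(pl,.012,"plate")
cs=max(cv2.findContours(pl.astype(np.uint8),0,1)[0],key=cv2.contourArea).reshape(-1,2)
print("plate circ",cv2.minEnclosingCircle((onplane(s,cs,.014)[:,:2]*1000).astype(np.float32)))
bar=(S<60)&(V>150)&win(178,153,242,174); rect(bar,.026,"bar")
for n,w in(("b1",(178,138,200,156)),("b2",(215,132,236,149))):
    m=(H>105)&(H<130)&(S>80)&win(*w); 
    rect(m,.02,n); print(n,"cloud z",np.round(np.percentile(C[m][:,2],[5,50,95])*1000), "xy",np.round(np.median(C[m],0)*1000))
tray=((S<70)&(V>60)|pl)&win(165,130,270,270); rect(tray,.012,"tray")
for n,w in(("railL",(383,165,400,222)),("railR",(423,160,440,217))):
    m=(S<70)&(V>120)&win(*w); rect(m,.045,n); print("z",np.round(np.percentile(C[m][:,2],[5,50,95])*1000,1))
for n,w in(("carton",(295,135,335,182)),("lamp",(485,218,535,260)),("tin",(85,212,132,248))):
    m=win(*w)&(C[...,2]>.03); P=C[m]*1000; print(n,np.round(P.min(0)),np.round(P.max(0)))
# side view checks
hs=cv2.cvtColor(t["frame"],cv2.COLOR_RGB2HSV); H,S,V=[hs[...,i].astype(int) for i in range(3)]
rect(((H<8)|(H>172))&(S>150)&win(330,240,390,268),.065,"handle-side(w/ side face)",t)
rect((H>15)&(H<32)&(S>110)&(V>90)&win(220,305,300,365),.014,"plate-side",t)
Ct=cloud(t)
for n,C_ in(("top",C),("side",Ct)):
    m=(win(200,180,240,215) if n=="top" else win(235,318,285,350)); print(n,"plate z",np.round(np.percentile(C_[m][:,2],[5,50,95])*1000,1))
save(s,"crop.png",(160,120,340,300),3.3)
```

```text
handle 89 c [425.7  13.3] size [101.7  20.7] box [[374.0, 20.0], [376.0, -1.0], [477.0, 7.0], [476.0, 28.0]]
blade 218 c [516.   21.7] size [185.9  61.8] box [[421.0, 44.0], [426.0, -18.0], [611.0, -0.0], [606.0, 61.0]]
plate 138 c [612.9 238.8] size [124.9 124. ] box [[550.0, 301.0], [551.0, 177.0], [675.0, 177.0], [675.0, 301.0]]
plate circ ((613.130126953125, 238.8307342529297), 63.9063720703125)
bar 119 c [700.8 267.3] size [ 12.8 150.3] box [[683.0, 341.0], [706.0, 192.0], [719.0, 194.0], [695.0, 343.0]]
b1 42 c [744.8 325.4] size [22.1 29.3] box [[731.0, 338.0], [737.0, 309.0], [759.0, 313.0], [753.0, 342.0]]
b1 cloud z [28. 33. 37.] xy [737. 316.  33.]
b2 41 c [761.4 226.3] size [21.1 28.5] box [[749.0, 239.0], [753.0, 211.0], [774.0, 214.0], [770.0, 242.0]]
b2 cloud z [28. 33. 37.] xy [754. 219.  33.]
tray 427 c [609.9 249.9] size [324.  192.6] box [[434.0, 317.0], [467.0, 127.0], [786.0, 183.0], [753.0, 372.0]]
railL 104 c [ 617.9 -200.4] size [129.7  11.4] box [[553.0, -205.0], [555.0, -216.0], [683.0, -196.0], [681.0, -185.0]]
z [ 8.8 43.5 48.3]
railR 104 c [ 633.  -296.8] size [130.2  11. ] box [[568.0, -301.0], [569.0, -312.0], [698.0, -293.0], [697.0, -282.0]]
z [12.9 43.9 47.8]
carton [451. -50.  30.] [ 759.   47. 1296.]
lamp [ 451. -528.   47.] [ 549.   22. 1296.]
tin [451.  22.  31.] [ 564.  540. 1296.]
handle-side(w/ side face) 110 c [424.7  35.6] size [101.6  50.7] box [[372.0, 56.0], [377.0, 6.0], [478.0, 15.0], [473.0, 66.0]]
plate-side 162 c [612.1 240. ] size [123.9 129. ] box [[535.0, 286.0], [569.0, 162.0], [689.0, 194.0], [655.0, 318.0]]
top plate z [ 9.9 14.8 22.6]
side plate z [10.8 13.2 20.3]
```

View pics/crop.png

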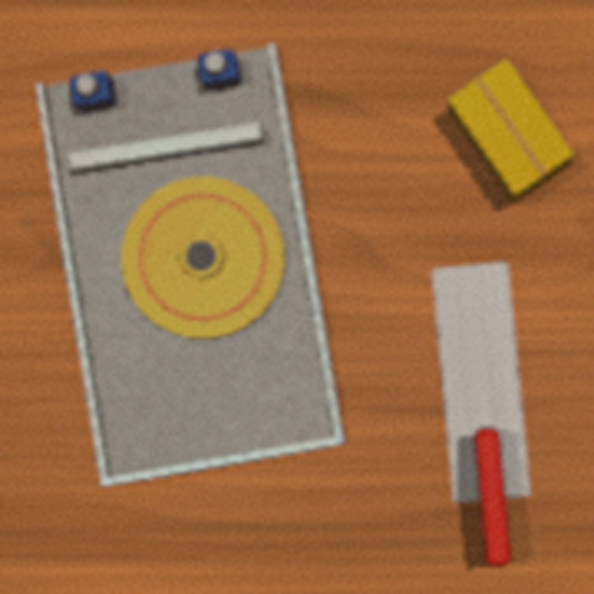

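The crop shows the red-handled spatula, blade edge at about (470,268) and handle at (490,495). The brass plate is at (202,257), the bar is ahead of it at (165,147), and the blue blocks are at (92,90) and (218,68), so the bar can slide about 32 mm. I'll grasp the spatula now.

```bash
cat >> h.py <<'E'
def Rs(yaw,pitch=0):   # pitch>0: nose down, degrees
    a,b=np.radians([yaw,pitch]); ca,sa,cb,sb=np.cos(a),np.sin(a),np.cos(b),np.sin(b)
    return np.array([[ca,-sa,0],[sa,ca,0],[0,0,1]])@np.array([[cb,0,sb],[0,1,0],[-sb,0,cb]])
SGN=-1  # tool y = SGN * spatula y
def tool(R): return R@np.diag([-SGN,SGN,-1.]) 
def tcp(p,R,local=(0,0,0)): # TCP so that spatula-local point sits at p
    return np.array(p)+R@(np.array([0,0,.029])-np.array(local))
TIP=(.155,0,0)
def move(p,R,v=.15,local=(0,0,0),contact=None):
    return ctrl.line_to(tcp(p,R,local),velocity=v,frame=tool(R),contact_N=contact)
SP=np.array([.4535,.0159,0.]); SY=5.3
def tippos():
    R=ctrl.read_orientation()@np.diag([-SGN,SGN,-1.]); return ctrl.read_tool_pos()+R@np.array([.155,0,-.029])
def st(n=""): print(n,"t%.1f"%ctrl.read_time(),"tip",np.round(tippos()*1000,1),"F",np.round(ctrl.read_ft_force(),2),"w",round(ctrl.read_grip_width()*1000,2))
E
python3 - <<'E'
import h; from h import *
R=Rs(SY)
for g in(1,-1):
    h.SGN=g
    for p,r in((SP,R),(np.array([.395,.21,.1]),Rs(10,7)),(np.array([.57,.24,.1]),Rs(10)),(np.array([.383,-.286,.1]),Rs(8.8))):
        q=ctrl.ik(tcp(p,r),tool(r)); print(g,None if q is None else np.round(q,2))
E
```

```text
1 [-0.05  0.03  1.84 -0.    1.27 -1.71]
1 [ 0.39 -0.01  1.67  0.03  1.6  -1.36]
1 [ 0.34  0.37  1.25 -0.    1.53 -1.41]
1 [-0.72 -0.02  1.68 -0.    1.48 -2.44]
-1 [-0.05  0.03  1.84 -0.    1.27  1.43]
-1 [ 0.39 -0.01  1.67  0.03  1.6   1.78]
-1 [ 0.34  0.37  1.25 -0.    1.53  1.74]
-1 [-0.72 -0.02  1.68 -0.    1.48  0.7 ]
```

Run:
```python
from h import *
R=Rs(SY)
ctrl.goto(tcp(SP+[0,0,.10],R),tool(R)); st("above")
ctrl.line_to(tcp(SP,R),velocity=.12,contact_N=8); st("down")
ctrl.close_gripper(squeeze=110); st("grip"); print(ctrl.read_finger_force())
move(SP+[0,0,.06],R,.1); st("lift")
s=cams.snapshot("side"); save(s,"grip.png",(200,180,480,380),2.5)
```

```text
above t2.2 tip [608.1  29.5 100.2] F [-0.37 -0.45  0.24] w 85.47
down t3.2 tip [608.4  30.1   1. ] F [-0.21 -0.72 -0.31] w 85.62
grip t3.8 tip [6.082e+02 3.010e+01 5.000e-01] F [-0.02 -0.25  2.73] w 18.34
107.81384110450745
lift t4.6 tip [607.2  30.3  59. ] F [ 0.82  0.44 -2.66] w 18.62
```

View pics/grip.png

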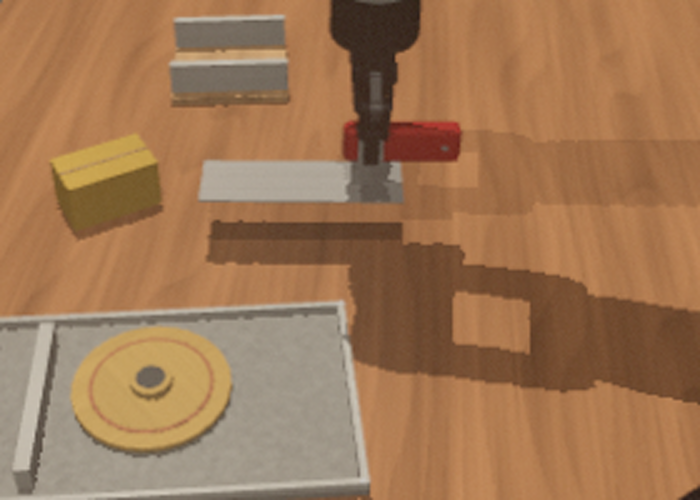

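The picture shows the spatula held level by its red handle, blade from (200,180) to (403,185) in the crop, with nothing else disturbed. Next I'll come over the near lip nose down and feel for the floor.

```bash
cat >> h.py <<'E'
TY=9.9; TO=np.array([.5804,.2447]); LAT=-.0114
_c,_s=np.cos(np.radians(TY)),np.sin(np.radians(TY))
def T(x,z,lat=LAT): return np.array([TO[0]+_c*x-_s*lat,TO[1]+_s*x+_c*lat,z])
def tx(): p=tippos()[:2]-TO; return round(1000*(p[0]*_c+p[1]*_s),1),round(1000*(-p[0]*_s+p[1]*_c),1)
E
python3 - <<'E'
from h import *
R=Rs(TY,9)
move(T(-.062,.06),R,.2,TIP); st("over")
move(T(-.062,.016),R,.08,TIP); st("low")
print(move(T(-.062,.001),R,.02,TIP,contact=3)); st("floor"); print(tx())
E
```

```text
over t5.8 tip [521.4 222.   59.7] F [ 0.07 -0.68 -2.37] w 18.9
low t6.5 tip [521.5 222.8  16.3] F [ 0.23  0.04 -1.52] w 18.31
True
floor t7.0 tip [521.2 222.8   5. ] F [-1.71 -0.28  3.8 ] w 18.65
(np.float64(-62.1), np.float64(-11.4))
```

Run:
```python
from h import *
R=Rs(TY,9)
move(T(-.062,.0065),R,.03,TIP); st("z")
for x in(-.03,0,.01,.02,.03,.04):
    c=move(T(x,.0063),R,.04,TIP,contact=8); st(c); print(tx())
    if c: break
s=cams.snapshot("top"); save(s,"push.png",(160,110,280,290),3.3)
```

```text
z t7.3 tip [521.  222.7   6.1] F [ 0.1   0.   -1.55] w 18.93
False t8.2 tip [552.8 228.3   6.3] F [ 0.29 -0.03 -1.43] w 18.61
(np.float64(-30.0), np.float64(-11.4))
False t9.1 tip [582.6 233.5   6.4] F [-0.67  0.43 -1.22] w 18.96
(np.float64(0.2), np.float64(-11.5))
False t9.5 tip [592.6 235.2   6.3] F [ 0.47  0.03 -0.68] w 18.83
(np.float64(10.4), np.float64(-11.5))
False t9.9 tip [602.5 236.9   6.3] F [-0.81  0.24 -0.83] w 18.69
(np.float64(20.4), np.float64(-11.4))
False t10.3 tip [612.4 238.7   6.3] F [-0.58  0.68 -1.56] w 18.93
(np.float64(30.5), np.float64(-11.5))
False t10.7 tip [622.2 240.4   6.3] F [-0.29 -0.92 -2.4 ] w 19.22
(np.float64(40.4), np.float64(-11.5))
```

View pics/push.png

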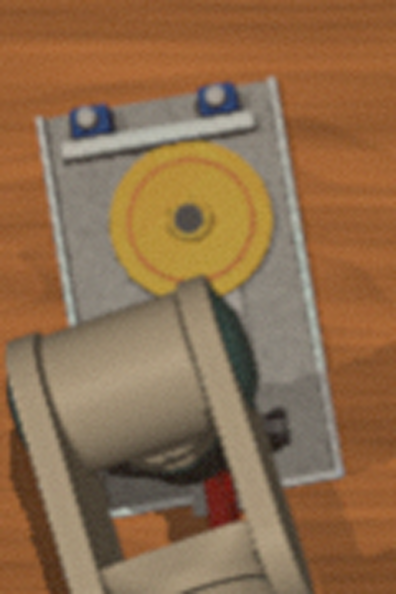

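The plate (crop (188,219)) has moved back with the bar (158,135), which is now almost on the blue blocks. I'll measure how far the blade is in.

```bash
cat >> h.py <<'E'
def plate(z=.015,w=(170,120,270,235),rmin=0):
    s=cams.snapshot("top"); hsv=cv2.cvtColor(s["frame"],cv2.COLOR_RGB2HSV)
    m=cv2.inRange(hsv,(15,110,60),(32,255,255)); k=np.zeros_like(m); k[w[1]:w[3],w[0]:w[2]]=1; m*=k
    c=max(cv2.findContours(m,0,1)[0],key=cv2.contourArea).reshape(-1,2)
    P=onplane(s,c,z)[:,:2]*1000
    r=cv2.minEnclosingCircle(P.astype(np.float32)); 
    q=r[0]/np.float64(1000)-TO; 
    print("plate",np.round(r[0],1),round(r[1],1),"tray x,lat",np.round([1000*(q@[_c,_s]),1000*(q@[-_s,_c])],1)); return s
E
python3 - <<'E'
from h import *
s=plate()
hsv=cv2.cvtColor(s["frame"],cv2.COLOR_RGB2HSV)
m=cv2.inRange(hsv,(0,0,165),(180,60,255)); k=np.zeros_like(m); k[142:162,176:242]=1; m*=k
c=max(cv2.findContours(m,0,1)[0],key=cv2.contourArea).reshape(-1,2)
print("bar",[np.round(a,1) for a in cv2.minAreaRect((onplane(s,c,.026)[:,:2]*1000).astype(np.float32))[:2]])
st(); print(tx(), ctrl.read_ft_torque())
E
```

```text
plate [668.7 248.1] 64.4 tray x,lat [ 87.6 -11.8]
bar [array([734.8, 273.1]), array([ 10. , 146.2])]
 t10.8 tip [621.9 240.3   6.3] F [ 1.04  0.45 -0.61] w 18.61
(np.float64(40.2), np.float64(-11.4)) [ 0.01823815 -0.21622016 -0.02026261]
```

Run:
```python
from h import *
move(T(.042,.0065),Rs(TY,4.5),.02,TIP); st("p4.5")
print(move(T(.07,.0065),Rs(TY,4.5),.04,TIP,contact=10)); st(); print(tx())
print(move(T(.073,.0068),Rs(TY,0.3),.01,TIP,contact=10)); st("level"); print(tx(), np.round(ctrl.read_ft_torque(),2))
print(move(T(.11,.0068),Rs(TY,0.3),.04,TIP,contact=10)); st(); print(tx())
plate()
```

```text
p4.5 t11.6 tip [623.7 240.7   6.5] F [-0.12 -0.36 -2.33] w 18.84
False
 t12.4 tip [651.4 245.5   6.5] F [ 0.25 -0.25 -2.44] w 18.73
(np.float64(70.1), np.float64(-11.4))
False
level t13.7 tip [654.3 246.    6.8] F [-0.54 -0.15 -1.78] w 18.49
(np.float64(73.0), np.float64(-11.4)) [-0.02  0.35 -0.  ]
False
 t14.7 tip [690.9 252.4   6.9] F [-0.71  0.7  -3.3 ] w 19.03
(np.float64(110.2), np.float64(-11.4))
plate [668.5 248.4] 64.5 tray x,lat [ 87.4 -11.5]
```

Run:
```python
from h import *
print(move(T(.1455,.0068),Rs(TY,0.3),.03,TIP,contact=8)); st("in"); print(tx())
move(T(.1435,.012),Rs(TY,0),.02,TIP); st("up"); 
move(T(.1435,.04),Rs(TY,0),.05,TIP); st("lift"); print(np.round(ctrl.read_ft_torque(),2))
plate(.049,(170,100,280,240)); s=cams.snapshot("side"); save(s,"lift.png",(140,220,420,420),2.5)
```

```text
False
in t16.1 tip [725.9 258.5   6.9] F [-0.92 -0.12 -3.06] w 18.52
(np.float64(145.7), np.float64(-11.4))
up t16.5 tip [723.9 258.2  12.5] F [-0.2   0.88 -3.6 ] w 18.8
lift t17.2 tip [723.6 258.1  39.8] F [ 0.15  0.39 -4.36] w 18.94
[-0.04  0.16 -0.01]
plate [666.5 246.9] 64.1 tray x,lat [ 85.2 -12.6]
```

View pics/lift.png

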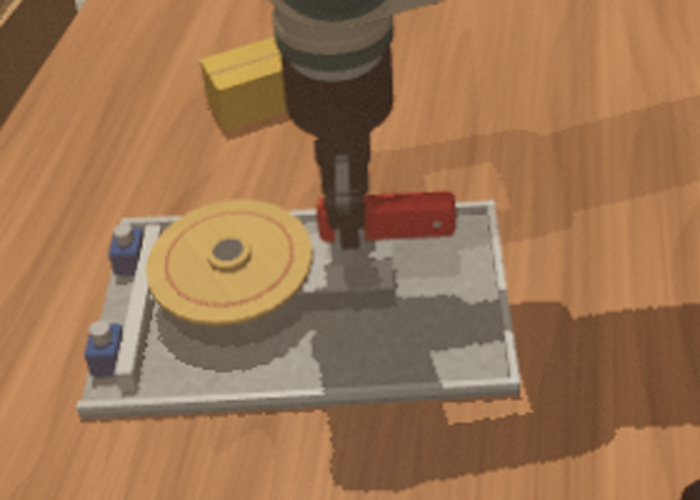

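The plate is level on the blade, centre at crop (230,255), with the bar left against the blocks. I'll carry it to above the rack and check its position against the rack there.

```bash
cat >> h.py <<'E'
RC=np.array([.6255,-.2486]); RY=8.8; PL=np.array([.097,-.001,.002])
def P(z,dx=0): R=Rs(RY); return np.array([*RC,z])+R@np.array([dx,0,0])
E
python3 - <<'E'
from h import *
move(T(.1435,.12),Rs(TY),.1,TIP); st("high")
move(P(.12),Rs(RY),.15,PL); st("over rack")
s=plate(.129,(340,110,480,270)); move(P(.075),Rs(RY),.06,PL)
s=plate(.084,(340,110,480,270)); save(s,"rack.png",(350,120,470,260),4); st()
E
```

```text
high t18.3 tip [723.2 258.  118.6] F [ 0.29 -0.42 -2.9 ] w 18.53
over rack t21.7 tip [ 682.8 -238.4  118.1] F [ 0.21 -0.31 -3.94] w 18.62
plate [ 614.3 -241.5] 77.1 tray x,lat [ -50.2 -484.8]
plate [ 614.  -232.1] 85.0 tray x,lat [ -48.9 -475.5]
 t22.7 tip [ 683.  -238.9   73.8] F [-0.07 -0.13 -3.25] w 18.72
```

View pics/rack.png

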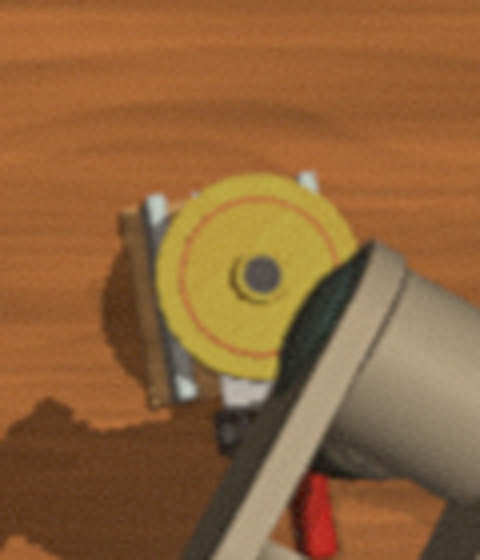

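The plate hovers over the rails: collar centre at crop (262,273), left rail (170,300), right rail tip (308,182). I'll compute the offset from the dark hole in the collar, then correct it.

```bash
cat >> h.py <<'E'
def hole(z,w):
    s=cams.snapshot("top"); g=cv2.cvtColor(s["frame"],cv2.COLOR_RGB2HSV); m=cv2.inRange(g,(0,0,0),(180,120,150)); k=np.zeros_like(m); k[w[1]:w[3],w[0]:w[2]]=1; m*=k
    n,_,st_,ce=cv2.connectedComponentsWithStats(m); i=1+np.argmax(st_[1:,4]); p=onplane(s,[ce[i]],z)[0]*1000; print("hole",np.round(ce[i],1),st_[i,4],np.round(p[:2],1)); return s,p
E
python3 - <<'E'
from h import *
s,p=hole(.092,(405,178,426,199))
R=Rs(RY); print("plate err in rack frame",np.round(R.T@(np.array([*(p[:2]/1000-RC),0]))*1000,1))
hsv=cv2.cvtColor(s["frame"],cv2.COLOR_RGB2HSV); print(hsv[170,405],hsv[200,400],hsv[173+10,383])
# yellow boundary, left/top/bottom arc only, fit circle
m=cv2.inRange(hsv,(22,130,60),(32,255,255)); m[:, :385]=0; m[:,445:]=0; m[:150]=0; m[225:]=0
c=max(cv2.findContours(m,0,1)[0],key=cv2.contourArea).reshape(-1,2)
c=c[(c[:,0]<418)]; Q=onplane(s,c,.084)[:,:2]*1000
A=np.c_[2*Q,np.ones(len(Q))]; x=np.linalg.lstsq(A,(Q**2).sum(1),rcond=None)[0]; print("circ",np.round(x[:2],1),np.sqrt(x[2]+x[:2]@x[:2]))
E
```

```text
hole [415.2 188.2] 68 [ 625.3 -247.8]
plate err in rack frame [-0.   0.8  0. ]
[ 22 167 186] [ 20 165 186] [ 16 147 113]
circ [ 625.1 -248.8] 44.05400819888011
```

Run:
```python
from h import *
R=Rs(RY)
move(P(.050),R,.05,PL); move(P(.041),R,.01,PL); st("set"); move(P(.031),R,.03,PL); st("below"); 
hole(.061,(402,176,424,200))
c=move(P(.031,-.06),R,.05,PL,contact=6); st(c)
if not c:
    c=move(P(.031,-.20),R,.12,PL,contact=6); st(c)
s,p=hole(.061,(402,176,424,200)); print(np.round(p[:2]-RC*1000,1))
save(s,"placed.png",(340,110,480,300),3.1)
```

```text
set t24.5 tip [ 682.7 -238.8   39.1] F [-0.06  0.2  -1.62] w 18.8
below t25.0 tip [ 682.5 -238.7   28.6] F [ 1.03  0.34 -1.49] w 18.9
hole [412.4 190. ] 63 [ 625.5 -247.8]
False t26.4 tip [ 623.6 -247.8   29. ] F [ 0.81 -0.5  -2.5 ] w 18.89
False t27.7 tip [ 485.5 -269.2   29.1] F [-0.18 -0.57 -2.68] w 18.67
hole [412.4 190.1] 62 [ 625.2 -247.8]
[-0.3  0.8]
```

View pics/placed.png

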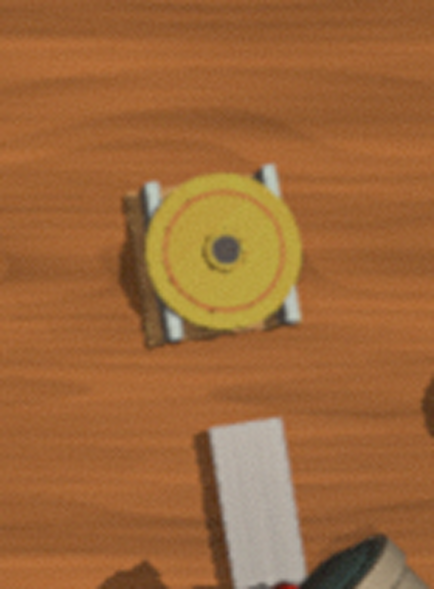

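The plate sits centred on both rails (collar at crop (226,250)), and the blade is fully out (tip at about (247,425)). Now I'll return the spatula to where it lay.

Run:
```python
from h import *
R=Rs(SY)
move(P(.10,-.20),Rs(RY),.12,PL); move(SP+[0,0,.08],R,.18); move(SP+[0,0,.010],R,.1); st()
print(move(SP+[0,0,-.002],R,.01,contact=2.5)); st("touch")
p=ctrl.read_tool_pos(); ctrl.line_to([p[0],p[1],max(p[2],.029)],velocity=.01); st()
ctrl.release(); st("open")
move(SP+[0,0,.18],R,.15); st("clear")
q=ctrl.read_joints(); q=np.array(q); q[0]-=1.2; ctrl.set_joints(q); st()
s=cams.snapshot("top"); save(s,"end.png")
hsv=cv2.cvtColor(s["frame"],cv2.COLOR_RGB2HSV); m=cv2.inRange(hsv,(0,0,110),(180,90,255)); k=np.zeros_like(m); k[190:275,285:325]=1; m*=k
c=max(cv2.findContours(m,0,1)[0],key=cv2.contourArea).reshape(-1,2); r=cv2.minAreaRect((onplane(s,c,.002)[:,:2]*1000).astype(np.float32)); print(r)
```

```text
t31.3 tip [608.4  30.2  10.8] F [ 0.88  0.06 -1.44] w 18.84
True
touch t32.2 tip [6.078e+02 3.020e+01 4.000e-01] F [ 0.37 -0.42  4.99] w 18.61
 t32.5 tip [607.8  30.2   0. ] F [-0.7   0.11  1.35] w 19.31
open t33.1 tip [607.7  30.2   0. ] F [-0.03  0.41  0.24] w 85.3
clear t34.5 tip [607.4  30.2 178.6] F [-0.15 -0.29 -0.34] w 85.39
 t36.4 tip [ 249.1 -554.7  178.6] F [-0.64  0.22  0.44] w 85.38
((515.6000366210938, 23.114212036132812), (186.26246643066406, 61.41432189941406), 4.9970879554748535)
```

View pics/end.png

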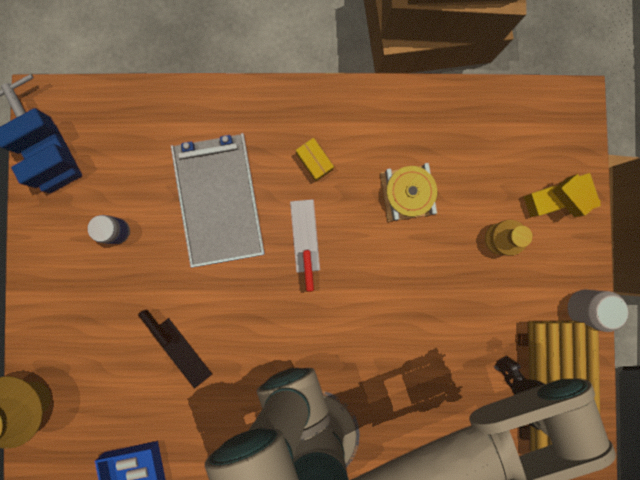

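The plate is centred on the rack at (412,191) and the spatula lies flat at its old place (305,245). The lamp, tin and carton are unmoved and the arm is clear.

```bash
python3 -c "
from h import *
print(ctrl.finish_job())"
```

```text
the job is handed in; nothing more can be done
None
```

The job is handed in after about 36 s of robot time: the plate is on the drying rack within about 1 mm of centre, untouched by gripper or arm, the spatula lies flat where it was, and the lamp, tin and carton have not moved.

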